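Load the glass carrier into the sanding station and clamp the blank

ROBOT

A 7-joint arm with a two-finger parallel gripper is mounted at the origin on the work surface. World frame = base frame: x ahead of the robot, y to its left, z up, the work surface at z = 0. Lengths are in m, angles in rad, forces in N, time in s.
With the tool pointing down it reaches from about 0.425 to 0.875 m from the base axis. Payload 4.7 kg.
Tool frame: the origin (TCP) lies on the centre line of the jaws, within the pads' length; the fingertips stand 22 mm ahead of it and the grasp point (between the pads) lies 3 mm ahead of it; z points along the fingers, y is the direction in which the jaws open and shut (so a half turn about z gives the same grasp; the last joint's range is limited). The gripper opens to 87 mm and grips with 3 to 60 N. Pads are 19 mm wide; open, the fingers measure 117 mm over their backs; the gripper's body (75 mm by 190 mm) begins 51 mm behind the grasp point.
Start: joints at [-1.21, 0.321, -0.07, 1.45, 0.023, 1.371, -0.057], TCP at [0.221, 0.611, 0.245] pointing down, gripper open.
Joint ranges: [-2.86, 2.86], [-0.3, 2.09], [-1.38, 1.24], [0.06, 2.45], [-1.56, 4.7], [0.09, 2.05], [-2.69, 2.69]. Speed limits (rad/s): [2.57, 2.57, 3.14, 3.14, 3.14, 3.14, 3.14].

INTERFACE

Orientations are given as a rotation vector (axis times angle).
In Python, from bench import ctrl, imaging, close_job, finder gives the robot as it stands. The module is installed in compiled form; this text tells all that it offers.
- The arm moves only by the shell command python3 -m jog 'ROWS' [FORCE]. ROWS is JSON, a list that holds one entry, the list of rows, each a list of 7 numbers: the shift along the tool's x, y, z in cm, then the turn, a rotation vector about the tool's x, y, z in degrees, then the finger opening in cm, from 0 to 8.7. In form: [[[dx, dy, dz, ax, ay, az, claw], ...]]. A call has 1 to 12 rows; each row shifts and turns the commanded pose from where the row before left it, along the tool's axes as they then stand; what a row does not reach is not made up. A row lasts 1/10 s, in which the tool goes at most 50 mm and 8.59 degrees, less where a joint would pass 70% of its speed; a pose out of reach is approached as far as the arm can. A call is refused whole if a number of a shift passes 5 or a number of a turn 8.59, either way. A call with a gripper value outside its range is refused whole. The fingers move at their own pace and stop on an object; FORCE is the grip in N (left out, the last holds). Time passes only in rows, so rows that do not move let the fingers close. It gives the time, the measured TCP pose, the force and the opening at its end, in the units of the state.
- ctrl.get_state(): the state, without advancing time (a new reading comes with each control period).
- imaging.get_image(name): name is "side" or "top"; returns a dict with "frame" (420x560x3 uint8, red, green, blue), "intrinsics" (3x3 intrinsics, pixels), "k1" (the pictures are not rectified: a ray, as slopes to the right and down, at radius r is drawn at 1 + k1 r^2 times it, then the intrinsics apply), "pose" (4x4, takes a point from camera to world coordinates). Camera axes: x right, y down, z forward; pixel columns grow to the right and rows downward; lengths in m; the calibration is good to about 2 mm. A picture is of the moment at which its call begins. There is no depth.
- close_job(): hands the job in, once; it reports no verdict.
Trained networks look in the newest picture that a camera, given by its name, has taken for a name from the list of things; names that differ only in an ending like _2 or _b are one class to them, and where a whole thing is asked for, a point or a joint stands for the part that bears it (a point fixed in the world has none). Each returns a list of dicts, best first, with "conf" (0 to 1); they miss things now and then, are a little off and sometimes report something else, mostly with a low value. They report only what shows in the picture. A call takes as long as a camera call.
- finder.trace(label, camera): "region" (420x560 bool, what is visible of it) and "point" ([row, column] as shares, 0 to 1, of the picture: columns of its width, rows of its height, amid what is visible of it).
- finder.spot_point(label, camera): "point" ([row, column] as shares, 0 to 1, of the picture: columns of its width, rows of its height: a listed point, or the origin of a listed thing).
The state is a dict: "time": time; "joint_positions": joint angles; "qd": joint speeds; "joint_torque": joint torques, N m; "position": TCP position; "tool_rot": TCP orientation; "ft_force": force on the tool from outside, world axes, zero at the start; "torque": the same for the moment, N m; "grip_width": opening from 0.0 (shut) to 1.0 (fully open).
Only numpy, scipy, OpenCV 4.12 (cv2) and the standard library are available. Lean on these libraries where they do the work, as an engineer would, in place of code of your own. Each camera call takes 0.05 s, during which the arm holds its last target. There are 200 camera calls.

TASK

Get the glass blank ready for sanding: slide the carrier board that bears it into the slots of the sanding station until it sits fully home against the end stop, then crank the jaw until the blank is firmly gripped against the fence, finger-tight but not crushed. Let go of the crank, and leave the sanding block, the glass bowl, the glass disc and the cup where they are.

Things in the scene. Friction and masses are not known exactly. Their poses are not given: they have to be found in the camera images.
- station: fixed aluminium sanding station. Origin: underside centre of its slotted bed; +x is the way the carrier slides in, z up. Bed 200 (x) by 157 (y), its top 10 above the bench. Along both sides run facing slots, x -100 to 100, 133 apart wall to wall, z 10 to 23, roofed by lips 10 wide over the carrier's edges (tops at z 30); open above between. The carrier home has its origin at (0, 0, 10), axes parallel
- mouth (a point): middle of the slots' mouth, at station (-100, 0, 10). Before it side flares (to station x = -131, tops at z 33) narrow the way from about 157 to 133; there a ramp 28 long leads up to the bed from z 3 and the lips' ends are bent up, so the entry is about 25 high narrowing to 13
- end_stop (a point): centre of the solid end stop's face, at station (100, 0, 14); the carrier's leading end must rest against it
- carrier: plywood carrier board (the tray), loose, 200 (x) by 130 (y) by 8 thick, 250 g. Origin: underside centre; its +x end goes in first. A dark wooden upright grip plate stands at x = -45, y = 0: 10 thick in x, 44 wide in y, z 8 to 44. Two light battens 6 high (x 5 to 13 and 77 to 85) keep the blank in place in x but not in y
- blank: frosted glass block lying loose on the carrier between the battens, 60 (x) by 44 (y) by 40 high, 140 to 280 g. Origin: underside centre; it starts near x = 45 of the carrier, up to 4 off centre in y. It chips when the jaw presses it with more than 120 N
- fence: fixed steel fence (dead jaw), 60 (x) by 30 by 32 high, on the station's lip at x = 45 on its -y side. Origin: centre of the lower edge of the face that meets the glass, which looks along the station's +y; set between y = -40 and -32 of the station, 30 above the bench
- jaw: moving steel jaw, 44 (x) by 14 by 30 high, z 31 to 61 above the bench, on a rack bar that goes into the grey housing (60 x 60, 62 high, under the crank). Origin: on the lower edge of its pressing face, which looks along the station's -y. Pressing nothing, it stands at station x = 45, y = 42 mm minus 10 mm per radian of the crank. The face is spring-backed: it yields 1 mm per 8 N, at most 5 mm
- crank (a joint): crank angle, rad, 0 (jaw wide open) to 4.5, growing clockwise seen from above, which closes the jaw. Vertical axis at station (45, 118); at 0 the arm points along the station's +y. Friction takes about 3 N at the knob to turn, and keeps the jaw tight when let go (up to about 16 N on the glass). Beyond that each newton on the knob along its path presses the jaw with 5 N
- crank_knob (a point): middle of the freely spinning black upright knob of the crank, 20 across, 36 high (z 81 to 117 above the bench), 50 from the crank's axis
- sanding_block: cork sanding block with a dark rubber sole, 112 x 62 x 26; origin under its centre. Bystander
- dish: small clear glass bowl, 96 across, 45 high; origin under its centre. Bystander
- disc: flat glass disc, 76 across, 12 thick; origin under its centre. Bystander
- cup: white ceramic cup, 80 across, 80 high; origin under its centre. Bystander

How it is judged:
By the outcome, as a careful person would: the job done as asked, in the order asked, and still so for the second after the job is handed in, with the robot touching nothing.
It also fails if it takes over 69 s, if anything falls off the work surface, if the arm or the gripper's body presses on something with over 40 N, if the wrist force passes 120 N, or if a joint passes its speed limit or range.

## Working session

There is one attempt and no reset: what is moved stays moved. The work goes in short steps, Python scripts to look and compute and a shell command to move; the robot and the scene stay as the last step left them, time stands still between calls to the robot, and variables do not carry over. Pictures are saved under pics/ and viewed, about 8 in all and at most 12, crops included, and the job is handed in when it is done.

```bash
mkdir -p pics; cat > h.py <<'E'
import numpy as np, cv2
from bench import ctrl, imaging, finder
from scipy.spatial.transform import Rotation as R
def undist(im,p):
    K=np.array(im["intrinsics"]);x=(p[0]-K[0,2])/K[0,0];y=(p[1]-K[1,2])/K[1,1]
    rd=np.hypot(x,y);r=rd
    for _ in range(30): r=rd/(1+im["k1"]*r*r)
    s=r/rd if rd>0 else 1
    return np.array([x*s,y*s,1.])
def onplane(im,p,z):
    T=np.array(im["pose"]);d=T[:3,:3]@undist(im,p);o=T[:3,3]
    return o+d*(z-o[2])/d[2]
def proj(im,P):
    T=np.array(im["pose"]);K=np.array(im["intrinsics"]);c=T[:3,:3].T@(np.array(P)-T[:3,3]);x,y=c[:2]/c[2];f=1+im["k1"]*(x*x+y*y)
    return np.array([K[0,0]*x*f+K[0,2],K[1,1]*y*f+K[1,2]])
def save(im,n,box=None,s=1):
    f=im["frame"][...,::-1]
    if box: f=f[box[1]:box[3],box[0]:box[2]]
    cv2.imwrite("pics/"+n+".png",cv2.resize(f,None,fx=s,fy=s,interpolation=cv2.INTER_CUBIC))
def px(pt): return np.array([pt[1]*560,pt[0]*420])
def tri(a,pa,b,pb):
    A=[];B=[]
    for im,p in((a,pa),(b,pb)):
        T=np.array(im["pose"]);d=T[:3,:3]@undist(im,p);d/=np.linalg.norm(d);M=np.eye(3)-np.outer(d,d);A.append(M);B.append(M@T[:3,3])
    return np.linalg.solve(sum(A),sum(B))
E
cat > look.py <<'E'
from h import *
np.set_printoptions(precision=4,suppress=True)
ims={n:imaging.get_image(n) for n in("top","side")}
for n in ims: save(ims[n],n+"0"); print(n,np.array(ims[n]["pose"])[:3].tolist(),ims[n]["k1"])
zs=dict(station=0,mouth=.01,end_stop=.014,carrier=0.0,blank=.008,fence=.03,jaw=.031,crank_knob=.099,sanding_block=0,dish=0,disc=0,cup=0)
for l,z in zs.items():
    r={}
    for n in ims:
        for d in finder.spot_point(l,n)[:2]:
            p=px(d["point"]);r.setdefault(n,p);print(l,n,round(d["conf"],2),p.round(1),onplane(ims[n],p,z)[:2])
    if len(r)==2: print("   tri",tri(ims["top"],r["top"],ims["side"],r["side"]))
s=ctrl.get_state();print(s["time"],s["position"],s["tool_rot"],s["grip_width"],s["ft_force"])
print(R.from_rotvec(s["tool_rot"]).as_matrix())
E
python3 look.py
```

```text
top [[-0.010664516371537836, -0.9945304724740639, 0.10390095000083614, 0.4568213611361393], [-0.9999165825485571, 0.011363689502651495, 0.0061395851082611365, -0.06904309827309021], [-0.007286702613353704, -0.10382680714248309, -0.99456869952941, 1.1444001010846447]] 0.024069651879189392
side [[-0.9976527967816526, -0.0538055051453188, 0.04235403982861719, 0.5094322670570056], [-0.06372536101258701, 0.5031799016631767, -0.8618289069914351, 0.8749937621140471], [0.025059438093510272, -0.8625050458856998, -0.5054276114184351, 0.6420020220549743]] -0.06881147973291493
station top 0.79 [323.6 251. ] [ 0.4942 -0.1682]
station side 0.69 [218.3 253.7] [0.6921 0.0247]
station side 0.66 [296.3 216.4] [ 0.4964 -0.1796]
   tri [ 0.612  -0.1556 -0.1204]
mouth top 0.82 [280.2 248.4] [ 0.5006 -0.0727]
mouth side 0.61 [291.3 231.9] [ 0.5087 -0.0801]
mouth side 0.36 [307.  204.1] [ 0.4652 -0.2387]
   tri [ 0.5045 -0.0728  0.0146]
end_stop top 0.74 [375.  245.4] [ 0.5047 -0.2787]
end_stop top 0.44 [180.3 162.8] [0.6924 0.1465]
end_stop side 0.7 [301.7 196.6] [ 0.4821 -0.2776]
   tri [ 0.4934 -0.2779 
[... 727 characters left out ...]
[ 0.6691 -0.2245]
sanding_block top 0.64 [235.6 166.1] [0.6863 0.0252]
sanding_block side 0.79 [218.2 253.6] [0.6924 0.0244]
   tri [0.6893 0.0254 0.0003]
dish top 0.66 [178.3 162.2] [0.6967 0.1537]
dish side 0.74 [205.8 283.9] [0.7    0.1433]
   tri [0.6964 0.1523 0.0077]
disc top 0.65 [424.2 227.5] [ 0.5436 -0.3907]
disc side 0.79 [284.1 182. ] [ 0.5423 -0.401 ]
   tri [ 0.5426 -0.389   0.0061]
cup top 0.64 [429.  285.7] [ 0.4165 -0.3959]
cup side 0.94 [322.  182.8] [ 0.4126 -0.4099]
   tri [ 0.4153 -0.3934  0.0082]
1.3 [0.2209 0.6113 0.2446] [0.5419 3.0945 0.0001] 0.9983790976619258 [ 0.9797 -0.0721  0.3969]
[[-0.9405  0.3398  0.0001]
 [ 0.3398  0.9405  0.    ]
 [-0.      0.0001 -1.    ]]
```

View pics/top0.png

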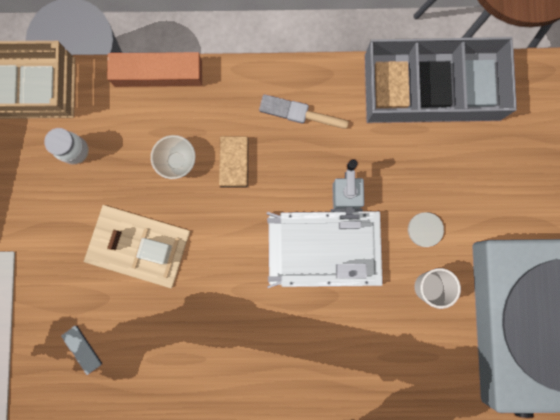

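View pics/side0.png

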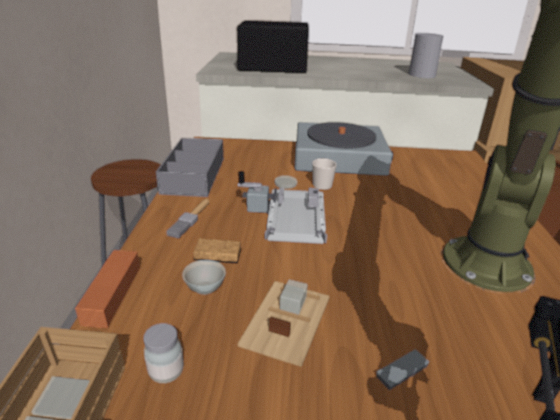

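The top view shows the carrier at about (137,247), its +x pointing right and about 14° down. The station spans (268–382, 212–287), mouth on the left, fence at (352,270), knob at (351,163). The side view agrees. Next I refine the poses with an overlay.

```bash
cat > fit.py <<'E'
from h import *
np.set_printoptions(precision=4,suppress=True)
im=imaging.get_image("top")
d=finder.trace("carrier","top")[0];m=d["region"].astype(np.uint8)
c=max(cv2.findContours(m,0,2)[0],key=cv2.contourArea)[:,0,:]
P=np.array([onplane(im,p,.008)[:2] for p in cv2.convexHull(c)[:,0,:].astype(float)])
(ctr,wh,a)=cv2.minAreaRect((P*1000).astype(np.float32));print("carrier",d["conf"],ctr,wh,a)
if wh[0]<wh[1]: a+=90
yaw=np.deg2rad(a); 
if np.sin(yaw)>0: yaw-=np.pi
cx,cy=np.array(ctr)/1000;print("yaw",np.degrees(yaw))
S=(.503,-.1755,np.deg2rad(-90))
def W(S,p): c,s=np.cos(S[2]),np.sin(S[2]);return [S[0]+c*p[0]-s*p[1],S[1]+s*p[0]+c*p[1],p[2]]
k=5
def over(box,name,S,lines):
    f=cv2.resize(im["frame"][box[1]:box[3],box[0]:box[2],::-1],None,fx=k,fy=k,interpolation=cv2.INTER_CUBIC)
    for a,b,col in lines:
        q=[tuple(((proj(im,W(S,np.array(v)/1000))-box[:2]+.5)*k-.5).round().astype(int).tolist()) for v in(a,b)]
        cv2.line(f,q[0],q[1],col,1)
    cv2.imwrite("pics/"+name+".png",f)
G,Rd,B=(0,255,0),(0,0,255),(255,0,0)
L=[]
for y in(78.5,-78.5): L.append(((-100,y,30),(100,y,30),G))
for y in(56.5,-56.5): L.append(((-100,y,30),(100,y,30),Rd))
L+=[((100,-56,14),(100,56,14),B),((-100,-56,10),(-100,56,10),B),((45,118,81),(45,168,117),Rd),((15,-36,62),(75,-36,62),G),((23,42,61),(67,42,61),G)]
over((262,140,398,255+40),"st1",S,L) if 0 else over((262,180,392,295),"st1",S,L)
C=(cx,cy,yaw);z=8
L=[((-100,-65,z),(100,-65,z),G),((-100,65,z),(100,65,z),G),((-100,-65,z),(-100,65,z),G),((100,-65,z),(100,65,z),G),((-45,-22,44),(-45,22,44),Rd),((15,-22,48),(75,-22,48),B),((15,22,48),(75,22,48),B)]
over((75,195,200,295),"ca1",C,L)
print("grip plate",W(C,(-.045,0,.03)),"st",S)
E
python3 fit.py
```

```text
carrier 0.78 (510.15277099609375, 242.51393127441406) (201.99032592773438, 130.11746215820312) 73.0390853881836
yaw -106.96091461181639
grip plate [np.float64(0.523280138396308), np.float64(0.2855566103864279), 0.03] st (0.503, -0.1755, np.float64(-1.5707963267948966))
```

View pics/st1.png

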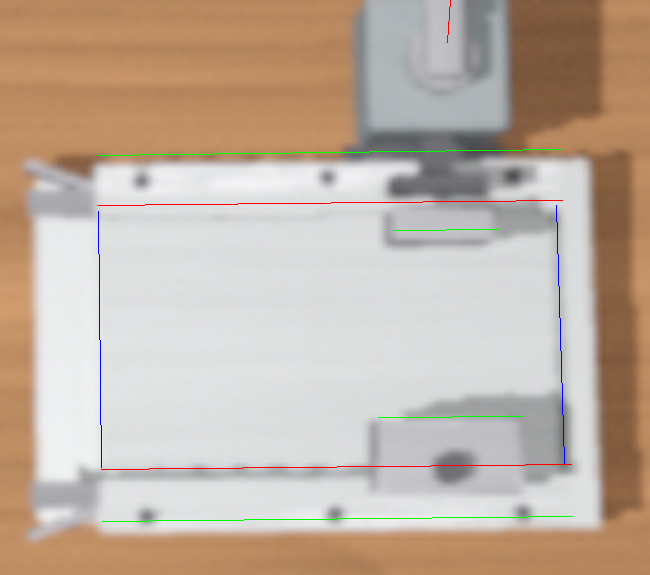

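View pics/ca1.png

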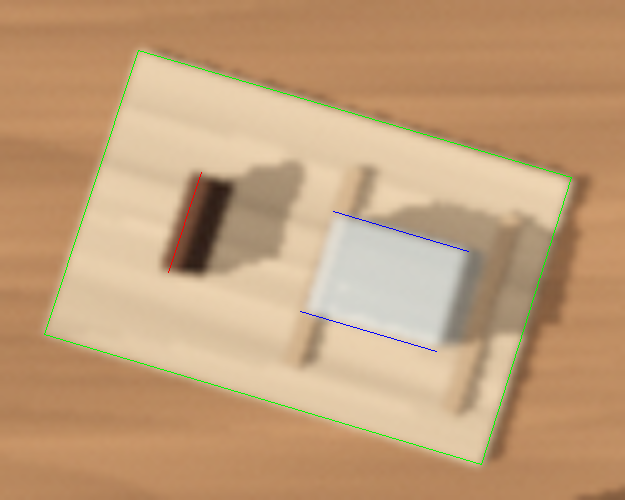

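The carrier fit is right on: edges, grip plate and blank all line up. The station overlay sits about 9 px (crop) too high, so I refine it from its lip edges.

```bash
cat > fit2.py <<'E'
from h import *
np.set_printoptions(precision=4,suppress=True)
im=imaging.get_image("top")
f=im["frame"].astype(float); b=f[...,2]-0.5*f[...,0]  # wood low, white high
def edge(cols,r0,r1):
    o=[]
    for c in cols:
        p=b[r0:r1,c]; g=np.abs(np.diff(p)); i=g.argmax(); w=g[max(i-2,0):i+3]; o.append((c,r0+(np.arange(max(i-2,0),max(i-2,0)+len(w))*w).sum()/w.sum()+.5))
    return np.array(o)
up=edge([c for c in range(284,376) if not 330<c<368],205,218); lo=edge(range(284,376),278,294)
for n,e in(("up",up),("lo",lo)):
    P=np.array([onplane(im,p,.03)[:2] for p in e])
    for _ in range(3):
        k=np.polyfit(P[:,1],P[:,0],1);r=P[:,0]-np.polyval(k,P[:,1]);P=P[np.abs(r)<max(2*np.std(r),.0003)]
    print(n,"x at y=-.175:",np.polyval(k,-.175),"yaw off deg",np.degrees(np.arctan(k[0])),np.std(r),len(P))
E
python3 fit2.py
```

```text
up x at y=-.175: 0.5780831724396794 yaw off deg 0.039639414237754717 0.00013584063549910606 48
lo x at y=-.175: 0.4190833106010443 yaw off deg -0.09904537070830292 0.0001401065716529163 85
```

```bash
python3 -m jog '[[[-3.95,-2.04,0,0,0,0,4],[-3.95,-2.04,0,0,0,0,4],[-3.95,-2.04,0,0,0,0,4],[-3.95,-2.04,0,0,0,0,4],[-3.95,-2.04,0,0,0,0,4],[-3.95,-2.04,0,0,0,0,4],[-3.95,-2.04,0,0,0,0,4],[-3.95,-2.04,0,0,0,0,4],[-3.95,-2.04,0,0,0,0,4],[-3.95,-2.04,0,0,0,0,4],[0,0,0,0,0,-2.9,4],[0,0,5,0,0,0,4]]]' 40
cat > st.py <<'E'
from h import *
import sys
np.set_printoptions(precision=4,suppress=True)
s=ctrl.get_state();M=R.from_rotvec(s["tool_rot"]).as_matrix()
print(s["time"],np.array(s["position"]),"ytool yaw",np.degrees(np.arctan2(M[1,1],M[0,1])),"z",M[:,2],"F",np.array(s["ft_force"]),s["grip_width"])
if len(sys.argv)>3:
    d=np.array([float(v) for v in sys.argv[1:4]])-s["position"]; print("tool delta cm",M.T@d*100)
E
python3 st.py .5233 .2856 .033
```

```text
time: 2.65
position: [0.529, 0.2856, 0.2013]
tool_rot: [0.467, 3.095, 0.015]
ft_force: [0.9, 1.1, 0.1]
grip_width: 0.465
2.65 [0.529  0.2856 0.2013] ytool yaw 72.84576382777088 z [ 0.013   0.0079 -0.9999] F [0.9047 1.108  0.0996] 0.4649276869020689
tool delta cm [ 0.712  -0.3544 16.8237]
```

```bash
python3 -m jog '[[[0,0,4,0,0,0,4],[0,0,4,0,0,0,4],[0,0,2.8,0,0,0,4],[0,0,0,0,0,0,4],[0,0,0,0,0,0,4],[0,0,0,0,0,0,4]]]' 40
python3 st.py .5233 .2856 .033
python3 -c "
from h import *
im=imaging.get_image('side');save(im,'s2',(215,230,355,370),4)"
```

```text
time: 3.25
position: [0.5246, 0.2861, 0.089]
tool_rot: [0.463, 3.104, 0.004]
ft_force: [0.3, 0.1, 0.0]
grip_width: 0.461
3.25 [0.5246 0.2861 0.089 ] ytool yaw 73.03194029185535 z [ 0.0034  0.0022 -1.    ] F [0.2801 0.1444 0.0368] 0.4610192037020896
tool delta cm [ 0.1259 -0.1022  5.5963]
```

View pics/s2.png

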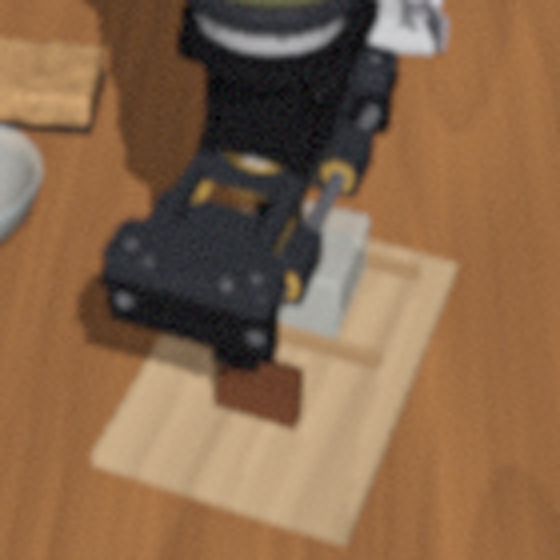

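The crop shows the gripper straddling the line of the grip plate, with the plate visible beneath at crop (258,390) and the blank clear. Descending and closing.

```bash
python3 -m jog '[[[0.05,-0.1,2.8,0,0,0,4],[0,0,2.8,0,0,0,4],[0,0,0,0,0,0,4],[0,0,0,0,0,0,4],[0,0,0,0,0,0,0.5],[0,0,0,0,0,0,0.5],[0,0,0,0,0,0,0.5],[0,0,0,0,0,0,0.5],[0,0,0,0,0,0,0.5],[0,0,0,0,0,0,0.5]]]' 50
python3 st.py .5233 .2856 .033
```

```text
time: 4.3
position: [0.5224, 0.2845, 0.0307]
tool_rot: [-0.464, -3.107, -0.0]
ft_force: [-0.2, -0.4, -0.1]
grip_width: 0.107
4.3 [0.5224 0.2845 0.0307] ytool yaw 73.0099412110732 z [ 0.      0.0002 -1.    ] F [-0.1792 -0.435  -0.0951] 0.10743503047991665
tool delta cm [-0.0571  0.1372 -0.2332]
```

```bash
python3 -m jog '[[[0,0,-0.3,0,0,0,0.5],[0,0,-0.5,0,0,0,0.5],[0,0,-0.6,0,0,0,0.5],[0,0,-0.6,0,0,0,0.5],[0,0,-0.5,0,0,0,0.5],[0,0,0,0,0,-3,0.5],[0,0,0,0,0,-4,0.5],[0,0,0,0,0,-4,0.5],[0,0,0,0,0,-4,0.5],[0,0,0,0,0,-2,0.5],[0,0,0,0,0,0,0.5]]]' 60
python3 st.py .5 .17 .06
cat > car.py <<'E'
from h import *
import sys
np.set_printoptions(precision=4,suppress=True)
zt=float(sys.argv[1])
im=imaging.get_image("side")
print("spots",[(round(d["conf"],2),onplane(im,px(d["point"]),zt-.008)[:2]) for d in finder.spot_point("carrier","side")[:1]])
im2=imaging.get_image("top")
print("top",[(round(d["conf"],2),onplane(im2,px(d["point"]),zt-.008)[:2]) for d in finder.spot_point("carrier","top")[:1]])
save(im,sys.argv[2],tuple(int(v) for v in sys.argv[3:7]),4)
E
python3 car.py .033 s3 215 230 355 370
```

```text
time: 5.4
position: [0.5224, 0.2844, 0.0559]
tool_rot: [-0.001, 3.141, 0.0]
ft_force: [-0.4, -0.1, -5.0]
grip_width: 0.113
5.4 [0.5224 0.2844 0.0559] ytool yaw 90.02704908718272 z [ 0.0002  0.0003 -1.    ] F [-0.4299 -0.1259 -4.952 ] 0.11282083268099152
tool delta cm [  2.2471 -11.4387  -0.4123]
spots []
top [(0.84, array([0.5249, 0.2409]))]
```

View pics/s3.png

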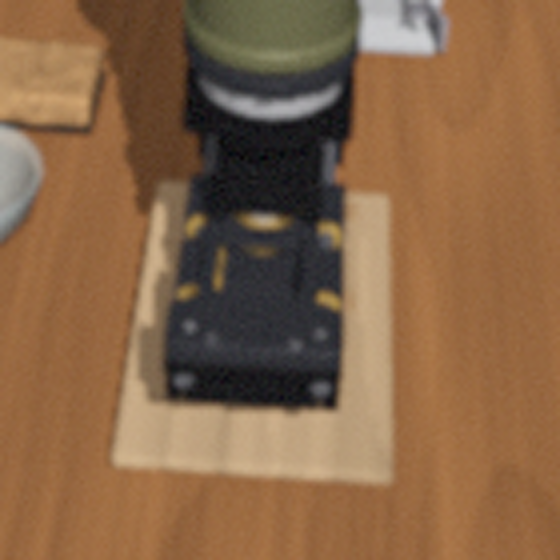

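```bash
python3 -m jog '[[[0.1,-1,0,0,0,0,0.5],[0.3,-1.5,0,0,0,0,0.5],[0.4,-2,0,0,0,0,0.5],[0.4,-2,0,0,0,0,0.5],[0.4,-2,0,0,0,0,0.5],[0.4,-2,0,0,0,0,0.5],[0.3,-1.5,0,0,0,0,0.5],[0.13,-1.4,0.2,0,0,0,0.5],[0,-1,0.5,0,0,0,0.5],[0,0,0.3,0,0,0,0.5],[0,0,0,0,0,0,0.5],[0,0,0,0,0,0,0.5]]]' 60
python3 st.py .498 .14 .045
cat > car2.py <<'E'
from h import *
import sys
zt=float(sys.argv[1]);im=imaging.get_image("top")
# carrier by colour: light plywood edges at left/right of the gripper, plus the leading edge
f=im["frame"]
d=finder.trace("carrier","top")[0];m=d["region"].astype(np.uint8)
c=np.vstack([q[:,0,:] for q in cv2.findContours(m,0,2)[0] if cv2.contourArea(q)>30])
P=np.array([onplane(im,p,zt)[:2] for p in cv2.convexHull(c)[:,0,:].astype(float)])
(ctr,wh,a)=cv2.minAreaRect((P*1000).astype(np.float32));print(d["conf"],ctr,wh,a)
save(im,sys.argv[2],tuple(int(v) for v in sys.argv[3:7]),4)
E
python3 car2.py .024 t4 150 190 310 320
```

```text
time: 6.8
position: [0.4981, 0.1415, 0.0454]
tool_rot: [0.003, -3.142, -0.001]
ft_force: [0.8, -0.6, -4.3]
grip_width: 0.11
6.8 [0.4981 0.1415 0.0454] ytool yaw 90.10970496151519 z [-0.0001  0.0005 -1.    ] F [ 0.8136 -0.6464 -4.2759] 0.1099274365184184
tool delta cm [ 0.0133 -0.1499  0.0386]
0.69 (498.199951171875, 84.65276336669922) (132.7796630859375, 176.5065460205078) 1.647248387336731
```

View pics/t4.png

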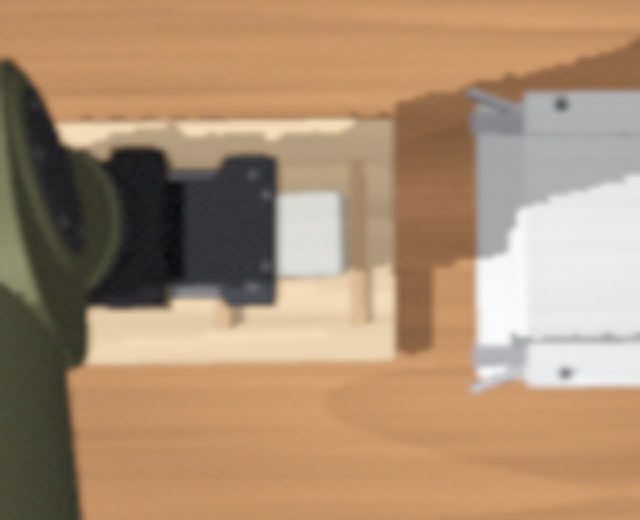

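The carrier is held level and square, its edges at crop rows 120 and 361, centred on the station within about 0.5 mm, and the blank sits between the battens. Entering now.

```bash
python3 -m jog '[[[0,-1,0,0,0,0,0.5],[0,-1,0,0,0,0,0.5],[0,-1,0,0,0,0,0.5],[0,-1,0,0,0,0,0.5],[0,-1,0,0,0,0,0.5],[0,-0.7,0.1,0,0,0,0.5],[0,-0.7,0,0,0,0,0.5],[0,-0.7,0,0,0,0,0.5],[0,-0.7,0,0,0,0,0.5],[0,-0.7,0,0,0,0,0.5],[0,0,0,0,0,0,0.5]]]' 60
python3 st.py .498 -.13 .043
```

```text
time: 8.0
position: [0.4982, 0.054, 0.0446]
tool_rot: [-0.002, -3.142, 0.001]
ft_force: [-0.5, -1.1, -4.0]
grip_width: 0.109
8.0 [0.4982 0.054  0.0446] ytool yaw 89.9417898979455 z [-0.     -0.0006 -1.    ] F [-0.4522 -1.0538 -3.9558] 0.10857931699874247
tool delta cm [ -0.001  -18.4032   0.1656]
```

```bash
python3 -m jog '[[[0,-0.8,0,0,0,0,0.5],[0,-0.8,0.05,0,0,0,0.5],[0,-0.8,0,0,0,0,0.5],[0,-0.8,0.05,0,0,0,0.5],[0,-0.8,0,0,0,0,0.5],[0,-0.8,0,0,0,0,0.5],[0,-0.8,0,0,0,0,0.5],[0,-0.8,0,0,0,0,0.5],[0,-0.8,0,0,0,0,0.5],[0,-0.8,0,0,0,0,0.5],[0,0,0,0,0,0,0.5]]]' 60
python3 st.py .498 -.13 .042
```

```text
time: 9.1
position: [0.4982, -0.0263, 0.0436]
tool_rot: [0.002, 3.142, -0.001]
ft_force: [-0.5, -0.9, -4.8]
grip_width: 0.107
9.1 [ 0.4982 -0.0263  0.0436] ytool yaw 89.91632684454528 z [ 0.0001 -0.0006 -1.    ] F [-0.5224 -0.9159 -4.7596] 0.10707192606913073
tool delta cm [  0.0013 -10.3737   0.1655]
```

Nearly force-free. Onwards to about 1 cm short of the stop, lowering slightly.

```bash
python3 -m jog '[[[0,-0.9,0,0,0,0,0.5],[0,-0.9,0.05,0,0,0,0.5],[0,-0.9,0,0,0,0,0.5],[0,-0.9,0.05,0,0,0,0.5],[0,-0.9,0,0,0,0,0.5],[0,-0.9,0.05,0,0,0,0.5],[0,-0.9,0,0,0,0,0.5],[0,-0.9,0,0,0,0,0.5],[0,-0.9,0,0,0,0,0.5],[0,-0.9,0,0,0,0,0.5],[0,0,0,0,0,0,0.5]]]' 60
python3 st.py .498 -.13 .042
```

```text
time: 10.2
position: [0.4982, -0.1165, 0.0421]
tool_rot: [0.003, 3.141, -0.001]
ft_force: [0.5, -0.7, -4.3]
grip_width: 0.109
10.2 [ 0.4982 -0.1165  0.0421] ytool yaw 89.90124841316373 z [ 0.0002 -0.0009 -1.    ] F [ 0.5363 -0.6529 -4.3478] 0.10852310303006826
tool delta cm [ 0.0137 -1.3477  0.0149]
```

```bash
python3 -m jog '[[[0,-0.3,0,0,0,0,0.5],[0,-0.3,0,0,0,0,0.5],[0,-0.2,0,0,0,0,0.5],[0,-0.2,0,0,0,0,0.5],[0,0,0,0,0,0,0.5]]]' 60
python3 st.py .498 -.13 .042
```

```text
time: 10.7
position: [0.4983, -0.1248, 0.0421]
tool_rot: [-0.001, 3.141, -0.0]
ft_force: [0.1, 0.5, -4.9]
grip_width: 0.111
10.7 [ 0.4983 -0.1248  0.0421] ytool yaw 90.01852001172439 z [ 0.0001 -0.0001 -1.    ] F [ 0.1038  0.5146 -4.8882] 0.11141086095028996
tool delta cm [ 0.027  -0.5164  0.0082]
```

```bash
for i in 1; do :; done; python3 -m jog '[[[0,-0.2,0,0,0,0,0.5],[0,-0.2,0,0,0,0,0.5],[0,0,0,0,0,0,0.5]]]'; python3 st.py .498 -.13 .042
```

```text
time: 11.0
position: [0.4982, -0.129, 0.0421]
tool_rot: [-0.0, 3.142, -0.0]
ft_force: [-0.2, -0.0, -4.4]
grip_width: 0.111
11.0 [ 0.4982 -0.129   0.0421] ytool yaw 90.01203549728785 z [ 0.0001 -0.0002 -1.    ] F [-0.1509 -0.0428 -4.4078] 0.110569137738648
tool delta cm [ 0.0246 -0.1019  0.008 ]
```

```bash
python3 -m jog '[[[0,-0.15,0,0,0,0,0.5],[0,-0.1,0,0,0,0,0.5],[0,0,0,0,0,0,0.5]]]'; python3 st.py .498 -.13 .042
```

```text
time: 11.3
position: [0.4983, -0.1303, 0.0421]
tool_rot: [0.002, -3.141, -0.002]
ft_force: [-0.5, 1.1, -3.5]
grip_width: 0.111
11.3 [ 0.4983 -0.1303  0.0421] ytool yaw 90.05492666248901 z [-0.0001  0.0011 -1.    ] F [-0.4603  1.0715 -3.5235] 0.11060913555760017
tool delta cm [0.0294 0.0339 0.0052]
```

```bash
python3 -m jog '[[[0,-0.15,0,0,0,0,0.5],[0,-0.1,0,0,0,0,0.5],[0,0,0,0,0,0,0.5]]]'; python3 st.py .498 -.13 .042
```

```text
time: 11.6
position: [0.4983, -0.1304, 0.042]
tool_rot: [0.004, -3.141, -0.006]
ft_force: [-0.5, 7.5, -2.2]
grip_width: 0.107
11.6 [ 0.4983 -0.1304  0.042 ] ytool yaw 90.1278306221506 z [-0.0009  0.004  -1.    ] F [-0.4958  7.4569 -2.2137] 0.10689973782396511
tool delta cm [0.0278 0.0422 0.0013]
```

Against the stop (7.5 N, position holds). Now I settle it onto the bed and press once more.

```bash
python3 -m jog '[[[0,-0.05,0.1,0,0,0,0.5],[0,-0.1,0.1,0,0,0,0.5],[0,0,0,0,0,0,0.5],[0,0,0,0,0,0,0.5]]]'; python3 st.py .498 -.13 .042
```

```text
time: 12.0
position: [0.4984, -0.1304, 0.0406]
tool_rot: [0.005, -3.14, -0.009]
ft_force: [-3.7, 12.5, 4.6]
grip_width: 0.11
12.0 [ 0.4984 -0.1304  0.0406] ytool yaw 90.19286611515159 z [-0.0014  0.0059 -1.    ] F [-3.6742 12.4658  4.5676] 0.11030553744676767
tool delta cm [ 0.0365  0.0391 -0.1354]
```

```bash
python3 -m jog '[[[0,0,0,0,0,0,2],[0,0,0,0,0,0,3.5],[0,0,0,0,0,0,3.5],[0,0,-1,0,0,0,3.5],[0,0,-3,0,0,0,3.5],[0,0,-4,0,0,0,3.5],[0,0,-4,0,0,0,3.5],[0,0,-2,0,0,0,3.5],[-3,1,0,0,0,0,4],[-4,1,0,0,0,0,4],[-1,0,0,0,0,0,4],[0,0,0,0,0,0,4]]]' 30
python3 st.py .667 -.222 .105
cat > a.py <<'E'
from h import *
np.set_printoptions(precision=4,suppress=True)
ims={n:imaging.get_image(n) for n in("top","side")}
for l,z in(("crank_knob",.099),("carrier",.01),("blank",.018),("end_stop",.014)):
    for n in ims:
        for d in finder.spot_point(l,n)[:2]:
            p=px(d["point"]);print(l,n,round(d["conf"],2),p.round(1),onplane(ims[n],p,z)[:2])
f=ims["top"]["frame"][140:300,255:395];g=ims["side"]["frame"][155:255,215:355]
v=np.hstack([cv2.resize(f,(400,457),interpolation=2),cv2.resize(np.ascontiguousarray(g),(400,457*1),interpolation=2)])
cv2.imwrite("pics/a5.png",v[...,::-1])
E
python3 a.py
```

```text
time: 13.2
position: [0.5794, -0.1154, 0.1804]
tool_rot: [-0.002, 3.141, -0.002]
ft_force: [-0.7, -0.3, 0.0]
grip_width: 0.458
13.2 [ 0.5794 -0.1154  0.1804] ytool yaw 90.06642796812868 z [ 0.0005 -0.0014 -1.    ] F [-0.6984 -0.3191  0.0424] 0.4583398732734424
tool delta cm [ -8.746  -10.6616   7.5588]
crank_knob side 0.79 [242.4 176.2] [ 0.6616 -0.2283]
crank_knob side 0.27 [320.5 183.5] [ 0.432  -0.2066]
carrier top 0.65 [325.9 250.3] [ 0.4953 -0.1724]
carrier side 0.58 [295.  211.6] [ 0.5009 -0.19  ]
carrier side 0.24 [301.2 199.2] [ 0.4832 -0.2678]
blank top 0.67 [353.6 249.2] [ 0.4968 -0.2315]
blank side 0.78 [299.2 204.6] [ 0.4893 -0.2193]
end_stop top 0.72 [371.4 247. ] [ 0.5013 -0.2709]
end_stop side 0.58 [298.9 198.9] [ 0.4906 -0.2617]
end_stop side 0.48 [240.6 176.5] [ 0.6914 -0.3981]
```

View pics/a5.png

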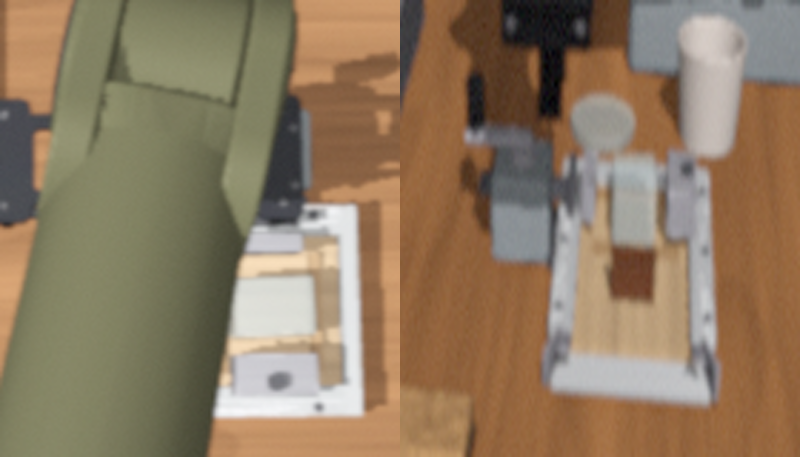

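Carrier is fully in, leading end at the stop; the blank sits free between fence and jaw. Now to the knob, around (0.667, -0.221).

```bash
python3 -m jog '[[[-2.9,-3.5,0,0,0,0,4],[-2.9,-3.5,0,0,0,0,4],[-2.9,-3.6,0,0,0,0,4],[0,0,0,0,0,0,4],[0,0,1.5,0,0,0,4],[0,0,0,0,0,0,4],[0,0,0,0,0,0,4]]]' 30
python3 st.py .667 -.221 .107
python3 -c "
from h import *
im=imaging.get_image('side');save(im,'s6',(205,120,315,220),5)"
```

```text
time: 14.4
position: [0.6646, -0.219, 0.1644]
tool_rot: [0.004, -3.14, -0.003]
ft_force: [-0.6, 0.1, 0.1]
grip_width: 0.456
14.4 [ 0.6646 -0.219   0.1644] ytool yaw 90.134179634987 z [-0.0013  0.0018 -1.    ] F [-0.5994  0.1271  0.1183] 0.45597169760210754
tool delta cm [-0.2475 -0.213   5.7355]
```

View pics/s6.png

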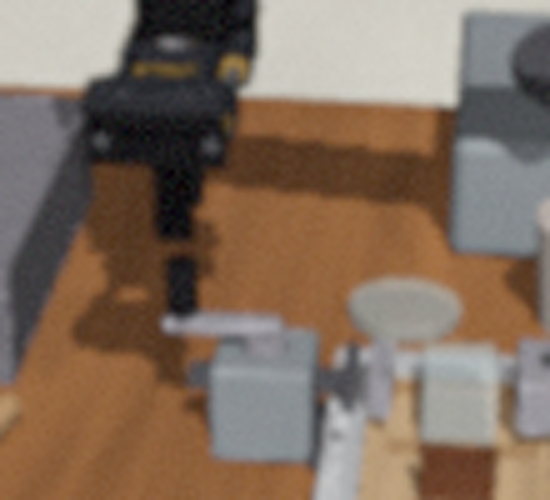

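The near finger hangs at crop (178,200), just above the knob at (181,285). They are aligned, so I descend and grip.

```bash
python3 -m jog '[[[-0.1,-0.15,2,0,0,0,4],[0,0,2,0,0,0,4],[0,0,1.7,0,0,0,4],[0,0,0,0,0,0,4],[0,0,0,0,0,0,4],[0,0,0,0,0,0,1.5],[0,0,0,0,0,0,1.5],[0,0,0,0,0,0,1.5],[0,0,0,0,0,0,1.5],[0,0,0,0,0,0,1.5]]]' 30
python3 st.py .667 -.221 .107
```

```text
time: 15.45
position: [0.6668, -0.2219, 0.1088]
tool_rot: [-0.002, 3.141, 0.001]
ft_force: [-0.7, 2.4, 3.7]
grip_width: 0.223
15.45 [ 0.6668 -0.2219  0.1088] ytool yaw 90.05790286118554 z [ 0.0011  0.0008 -1.    ] F [-0.658   2.3595  3.7338] 0.22276801175522176
tool delta cm [-0.0196  0.0867  0.1832]
```

```bash
python3 -m jog '[[[0.1,-0.99,-0.1,0,0,0,1.5],[0.3,-0.95,0,0,0,0,1.5],[0.48,-0.88,0,0,0,0,1.5],[0.64,-0.76,0,0,0,0,1.5],[0,0,0,0,0,0,1.5],[0,0,0,0,0,0,1.5]]]'
cat > cr.py <<'E'
from h import *
s=ctrl.get_state();p=np.array(s["position"]);A=np.array([.6166,-.2205]);d=p[:2]-A;th=np.arctan2(-d[1],d[0])%(2*np.pi);F=np.array(s["ft_force"])
print("theta",th,"rad",np.hypot(*d),"Ftan on tool",F[:2]@[-np.sin(th),-np.cos(th)],"Frad",F[:2]@[np.cos(th),-np.sin(th)],"jaw y",42-10*th, "t",s["time"],p)
E
python3 cr.py
```

```text
time: 16.05
position: [0.6484, -0.2594, 0.1087]
tool_rot: [-0.002, -3.137, -0.002]
ft_force: [-4.3, 5.0, 5.1]
grip_width: 0.218
theta 0.8850907228621585 rad 0.050225535172179314 Ftan on tool 0.14345834015827288 Frad -6.576169295374485 jaw y 33.14909277137841 t 16.05 [ 0.64840378 -0.25937318  0.10872971]
```

```bash
python3 -m jog '[[[0.78,-0.62,0,0,0,0,1.5],[0.89,-0.45,0,0,0,0,1.5],[0.96,-0.27,0,0,0,0,1.5],[1.0,-0.07,0,0,0,0,1.5],[0,0,0,0,0,0,1.5],[0,0,0,0,0,0,1.5]]]'
python3 cr.py
```

```text
time: 16.65
position: [0.6141, -0.2705, 0.1087]
tool_rot: [0.001, -3.14, -0.007]
ft_force: [-0.6, 8.3, 2.9]
grip_width: 0.223
theta 1.6200938304302643 rad 0.05006890990564672 Ftan on tool 0.986773071550273 Frad -8.265416030553482 jaw y 25.799061695697358 t 16.65 [ 0.61413273 -0.27050808  0.10873447]
```

```bash
python3 -m jog '[[[0.99,0.3,0,0,0,0,1.5],[0.945,0.35,0,0,0,0,1.5],[0.86,0.5,0,0,0,0,1.5],[0.745,0.67,0,0,0,0,1.5],[0.6,0.8,0,0,0,0,1.5],[0,0,0,0,0,0,1.5],[0,0,0,0,0,0,1.5]]]'
python3 cr.py
```

```text
time: 17.35
position: [0.5741, -0.2465, 0.1089]
tool_rot: [-0.0, 3.139, 0.0]
ft_force: [3.3, 4.0, -2.3]
grip_width: 0.218
theta 2.592341026633078 rad 0.04986170492048579 Ftan on tool 1.7123986768305224 Frad -4.890704543692271 jaw y 16.076589733669216 t 17.35 [ 0.57407218 -0.24653026  0.10888801]
```

```bash
python3 -m jog '[[[0.2,0.45,0,0,0,0,1.5],[0.17,0.46,0,0,0,0,1.5],[0,0,0,0,0,0,1.5],[0,0,0,0,0,0,1.5]]]'
python3 cr.py
```

```text
time: 17.75
position: [0.5704, -0.2393, 0.109]
tool_rot: [0.001, 3.139, -0.004]
ft_force: [5.9, 0.2, -4.0]
grip_width: 0.222
theta 2.7554992352213836 rad 0.04986511675000147 Ftan on tool -2.058942855247689 Frad -5.5834911275794346 jaw y 14.445007647786163 t 17.75 [ 0.57040559 -0.23927782  0.10898094]
```

```bash
python3 -m jog '[[[0.12,0.48,0,0,0,0,1.5],[0.1,0.49,0,0,0,0,1.5],[0,0,0,0,0,0,1.5],[0,0,0,0,0,0,1.5]]]'
python3 cr.py
```

```text
time: 18.15
position: [0.5676, -0.2297, 0.109]
tool_rot: [0.002, 3.14, -0.004]
ft_force: [5.3, -2.8, -4.4]
grip_width: 0.219
theta 2.9565655193644638 rad 0.04986215804572657 Ftan on tool -3.714011395717278 Frad -4.6606751297711195 jaw y 12.434344806355362 t 18.15 [ 0.56758893 -0.2296733   0.1090087 ]
```

```bash
python3 -m jog '[[[-0.05,0.5,0,0,0,0,1.5],[0,0,0,0,0,0,1.5],[0,0,0,0,0,0,1.5]]]'
python3 cr.py
```

```text
time: 18.45
position: [0.567, -0.224, 0.109]
tool_rot: [-0.001, -3.14, 0.002]
ft_force: [-0.6, -2.7, -1.8]
grip_width: 0.22
theta 3.070863544883779 rad 0.04976672394230043 Ftan on tool -2.6848389727686706 Frad 0.805823460534125 jaw y 11.29136455116221 t 18.45 [ 0.56695771 -0.22401702  0.10896391]
```

```bash
python3 -m jog '[[[-0.05,0.4,0,0,0,0,1.5],[0,0,0,0,0,0,1.5],[0,0,0,0,0,0,1.5]]]'
python3 cr.py
```

```text
time: 18.75
position: [0.5669, -0.219, 0.1089]
tool_rot: [-0.0, -3.139, 0.0]
ft_force: [-3.4, -3.2, 0.7]
grip_width: 0.22
theta 3.170978052408132 rad 0.04968896805530605 Ftan on tool -3.2558413886102726 Frad 3.2973100387476872 jaw y 10.290219475918683 t 18.75 [ 0.56693248 -0.21904008  0.10888291]
```

```bash
python3 -m jog '[[[0.0,0.4,0,0,0,0,1.5],[0,0,0,0,0,0,1.5],[0,0,0,0,0,0,1.5]]]'
python3 cr.py
```

```text
time: 19.05
position: [0.5671, -0.2152, 0.1089]
tool_rot: [-0.0, -3.139, 0.001]
ft_force: [-2.8, -4.0, -0.5]
grip_width: 0.222
theta 3.247951446991585 rad 0.04975508294951523 Ftan on tool -4.282807749369413 Frad 2.4042509850982317 jaw y 9.520485530084152 t 19.05 [ 0.56712607 -0.21521808  0.1089155 ]
```

```bash
python3 -m jog '[[[-0.05,0.4,0,0,0,0,1.5],[0,0,0,0,0,0,1.5],[0,0,0,0,0,0,1.5]]]'
python3 cr.py
```

```text
time: 19.35
position: [0.5676, -0.2117, 0.1089]
tool_rot: [-0.0, -3.139, 0.002]
ft_force: [-3.5, -3.9, 0.3]
grip_width: 0.223
theta 3.31974527455376 rad 0.04976339517799208 Ftan on tool -4.50147247731566 Frad 2.725183839034199 jaw y 8.802547254462404 t 19.35 [ 0.56762422 -0.21168134  0.10894413]
```

```bash
python3 -m jog '[[[-0.12,0.45,0,0,0,0,1.5],[0,0,0,0,0,0,1.5],[0,0,0,0,0,0,1.5]]]'
python3 cr.py
```

```text
time: 19.65
position: [0.5685, -0.2077, 0.1089]
tool_rot: [-0.001, -3.139, 0.003]
ft_force: [-4.1, -6.4, 1.0]
grip_width: 0.227
theta 3.401693777397156 rad 0.049781504750154644 Ftan on tool -7.225144649986866 Frad 2.35918286841154 jaw y 7.983062226028444 t 19.65 [ 0.56849295 -0.20769728  0.10891758]
```

```bash
python3 -m jog '[[[-0.12,0.4,0,0,0,0,1.5],[0,0,0,0,0,0,1.5],[0,0,0,0,0,0,1.5]]]'
python3 cr.py
```

```text
time: 19.95
position: [0.5695, -0.2044, 0.1089]
tool_rot: [-0.002, -3.139, 0.004]
ft_force: [-2.6, -7.5, -0.1]
grip_width: 0.218
theta 3.47103820652379 rad 0.04981861609462089 Ftan on tool -7.940635436431067 Frad -0.01212088351392372 jaw y 7.289617934762099 t 19.95 [ 0.56946054 -0.20438276  0.10893444]
```

About 25 N on the glass by tangential force. One slight nudge more, then release and lift clear.

```bash
python3 -m jog '[[[-0.08,0.2,0,0,0,0,1.5],[0,0,0,0,0,0,1.5],[0,0,0,0,0,0,1.5]]]'
python3 cr.py
```

```text
time: 20.25
position: [0.5699, -0.2031, 0.1089]
tool_rot: [-0.003, -3.138, 0.005]
ft_force: [-4.3, -8.1, -0.2]
grip_width: 0.221
theta 3.498931743006122 rad 0.04986017735472492 Ftan on tool -9.128246253538581 Frad 1.1964645149971675 jaw y 7.01068256993878 t 20.25 [ 0.56988945 -0.20305977  0.10888254]
```

```bash
python3 -m jog '[[[0,0,0,0,0,0,2.6],[0,-0.2,0,0,0,0,4],[0,0,0,0,0,0,4],[0,0,0,0,0,0,4],[0,0,-2,0,0,0,4],[0,0,-4,0,0,0,4],[0,0,-4,0,0,0,4],[0,0,-4,0,0,0,4],[0,4,0,0,0,0,4],[0,4.5,0,0,0,0,4],[0,4.5,0,0,0,0,4],[0,4.5,0,0,0,0,4]]]'
python3 -m jog '[[[0,4.5,0,0,0,0,4],[0,4.5,0,0,0,0,4],[0,4.5,0,0,0,0,4],[0,4.5,0,0,0,0,4],[0,4.5,0,0,0,0,4],[0,0,0,0,0,0,4],[0,0,0,0,0,0,4]]]'
cat > b.py <<'E'
from h import *
np.set_printoptions(precision=4,suppress=True)
ims={n:imaging.get_image(n) for n in("top","side")}
for l,z in(("crank_knob",.099),("carrier",.01),("blank",.018),("jaw",.031),("fence",.03),("cup",0),("dish",0),("disc",0),("sanding_block",0)):
    for n in ims:
        for d in finder.spot_point(l,n)[:1]:
            p=px(d["point"]);print(l,n,round(d["conf"],2),onplane(ims[n],p,z)[:2])
f=ims["top"]["frame"][150:300,258:398];g=ims["side"]["frame"][160:245,215:345]
v=np.hstack([cv2.resize(np.ascontiguousarray(q),(400,430),interpolation=2) for q in(f,g)])
cv2.imwrite("pics/b7.png",v[...,::-1])
E
python3 b.py
```

```text
time: 21.45
position: [0.5719, -0.0235, 0.2497]
tool_rot: [-0.003, 3.141, 0.003]
ft_force: [0.4, 0.4, 0.1]
grip_width: 0.459
time: 22.15
position: [0.571, 0.2008, 0.249]
tool_rot: [0.008, -3.141, -0.001]
ft_force: [-0.2, -0.6, 0.0]
grip_width: 0.464
carrier top 0.73 [ 0.5066 -0.1782]
carrier side 0.86 [ 0.5006 -0.1917]
blank top 0.69 [ 0.4874 -0.2249]
blank side 0.87 [ 0.4872 -0.2134]
jaw top 0.51 [ 0.506  -0.2287]
jaw side 0.61 [ 0.5018 -0.2193]
fence top 0.66 [ 0.463  -0.2226]
fence side 0.69 [ 0.4678 -0.2143]
cup top 0.98 [ 0.4193 -0.3925]
cup side 0.76 [ 0.4044 -0.4082]
dish top 0.81 [0.6973 0.1546]
dish side 0.61 [0.7023 0.1413]
disc top 0.85 [ 0.5458 -0.3905]
disc side 0.49 [ 0.5429 -0.4022]
sanding_block top 0.78 [0.6943 0.0272]
sanding_block side 0.86 [0.6961 0.0251]
```

View pics/b7.png

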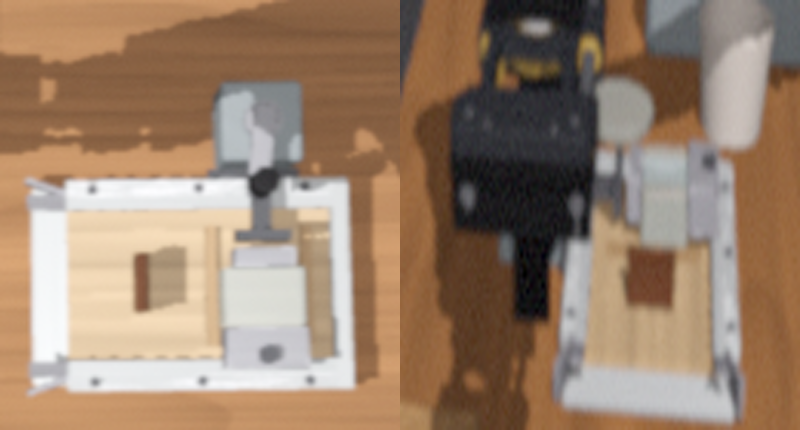

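The final view shows fence, blank and jaw in contact in the top crop at rows 325, 265–325 and 265. The knob is free at (263,182), the carrier's rear edge is flush with the mouth at column 68, and the gripper is well away. Handing in.

```bash
python3 -c "
from bench import close_job
print(close_job())"
```

```text
the job is handed in; nothing more can be done
None
```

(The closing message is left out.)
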